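# Snap the lid onto the food tub with the lime

## Task

Put the lime away: take the larger of the two loose lids by its grip bar, set it on the food tub that holds the lime, and press it down until it snaps home all round. The tub ends standing upright on the worktop, the lime inside and the lid shut.

Things in the scene. Friction and masses are not known exactly. Their poses are not given: they have to be found in the camera images.
- lid_grip (a point): Larger lid: grey plastic disc 136 mm wide, 4 thick, on top a grip bar 60 long (its x), 12 wide (y), 22 tall; below a stopper 30.5 deep, 112 wide, tapering to 84 at its foot. Lies on the worktop bar up, 70 g. Point: centre of the bar, half-way up, 11 mm above the disc's top, 45.5 above the stopper's foot. The lid snaps on in any turn about z. A like lid 97 mm wide lies farther back: not wanted.
- tub_mouth (a point): Larger tub: grey plastic, round, 128 mm wide, 90 tall, wall 4, loose, 0.45 kg, lime inside. Point: mouth centre at rim height, z up. Spring catches inside the rim: a lid just laid on stays 12 mm high; 5 to 15 N straight down on its middle snaps it until the disc lies on the rim (bar centre 15 mm above this point). Self-centres from 8 mm off. The empty tub 84 wide, 60 tall is not wanted.
- lime_centre (a point): The lime, green, 60 x 48 x 48 mm, lying in the larger tub. The point is its centre. Overhead, a wall cabinet hangs 0.57 m above the left of the worktop (x over 0.5, y over 0.03): draw the arm back before swinging past it.
Things that resemble listed ones, but are neither listed nor needed, are in the scene too. What is shaped like the part that bears lid_grip but yellow is not meant.

How it is judged:
By the outcome, as a careful person would: the job done as asked, in the order asked, and still so for the second after the job is handed in, with the robot touching nothing.
It also fails if it takes over 51 s, if anything falls off the work surface, if the arm or the gripper's body presses on something with over 40 N, if the wrist force passes 120 N, or if a joint passes its speed limit or range.

## Robot

A 6-joint arm with a two-finger parallel gripper is mounted at the origin on a cart in front of the work surface, level with it; the furniture and walls round the work are solid. World frame = base frame: x ahead of the robot, y to its left, z up, the work surface at z = 0. Lengths are in m, angles in rad, forces in N, time in s.
With the tool pointing down it reaches from about 0.35 to 0.8 m from the base axis. Payload 7.3 kg.
Tool frame: the origin (TCP) lies on the centre line of the jaws, within the pads' length; the fingertips stand manip.nose_length ahead of it and the grasp point (between the pads) lies 11 mm behind it (manip.nose_length is the distance from the TCP to the fingertips, in m); z points along the fingers, y is the line along which they close (so a half turn about z gives the same grasp; the last joint's range is limited). The gripper opens to 85 mm and grips with 20 to 120 N. Pads are 22 mm wide; open, the fingers measure 114 mm over their backs; the gripper's body (76 mm by 85 mm) begins 54 mm behind the grasp point. The pads swing forward as they close: fully open they stand 13 mm farther back than shut.
Start: joints at [-1.478, 0.342, 1.524, -0, 1.275, -0.146], TCP at [0.124, -0.51, 0.209] pointing down, gripper open.
Joint ranges: [-2.53, 2.53], [-0.77, 2.02], [0.04, 2.7], [-1, 4.14], [0.28, 2.66], [-3.11, 3.11]. Speed limits (rad/s): [2.57, 2.57, 3.14, 3.14, 3.14, 3.14].

## Interface

Orientations are given as a unit quaternion [w, x, y, z].
In Python, from cell import manip, imaging, workorder gives the robot as it stands. The module is installed in compiled form; this text tells all that it offers.
- The arm moves only by the shell command python3 -m inch 'ROWS' [OPENING]. ROWS is JSON, a list of rows, each a list of 6 numbers: the shift along the tool's x, y, z each as a share of 2 cm, from -1 to 1, then the turn, a rotation vector about the tool's x, y, z each as a share of 90 degrees, from -1 to 1. In form: [[tx, ty, tz, rx, ry, rz], ...]. A call has 1 to 8 rows; each row shifts and turns the commanded pose from where the row before left it, along the tool's axes as they then stand; what a row does not reach is not made up. A row lasts 1/8 s, in which the tool goes at most 62.5 mm and 10.7 degrees, less where a joint would pass 70% of its speed; a pose out of reach is approached as far as the arm can. A call with a number of a shift or a turn outside -1 to 1 is refused whole. A call with a gripper value outside its range is refused whole. OPENING is the closure, from 0 (fully open) to 1 (shut), set as the call begins (- or left out, the last holds). The fingers move at their own pace and stop on an object; the grip force is fixed at half the most. Time passes only in rows, so rows that do not move let the fingers close. It gives the time, the measured TCP pose, the force, the opening and the grip force at its end, in the units of the state.
- manip.state(): the state, without advancing time (a new reading comes with each control period).
- imaging.snapshot(name): name is "side" or "top"; returns the picture (480x640x3 uint8, red, green, blue); there is no depth.
- imaging.camera_model(name): a dict with "K" (3x3 intrinsics, pixels), "T" (4x4, takes a point from camera to world coordinates). Camera axes: x right, y up, looking along -z (the intrinsics and any distortion apply to the point x, -y, -z); pixel columns grow to the right and rows downward; lengths in m; the calibration is good to about 2 mm. A picture is of the moment at which its call begins. camera_model takes no time and is no camera call.
- workorder.close_job(): hands the job in; it is judged then, once.
The state is a dict: "time": time; "joints": joint angles; "qvel": joint speeds; "effort": joint torques, N m; "ee_pos": TCP position; "orientation": TCP orientation; "contact_force": force on the tool from outside, world axes, zero at the start; "ft_torque": the same for the moment, N m; "finger_gap": finger opening in m; "grasp_force": force on a finger pad.
Only numpy, scipy, OpenCV 4.12 (cv2) and the standard library are available. Lean on these libraries where they do the work, as an engineer would, in place of code of your own. Each camera call takes 0.05 s, during which the arm holds its last target. There are 200 camera calls.

## Working session

There is one attempt and no reset: what is moved stays moved. The work goes in short steps, Python scripts to look and compute and a shell command to move; the robot and the scene stay as the last step left them, time stands still between calls to the robot, and variables do not carry over. Pictures are saved under pics/ and viewed, at most 10 in all, crops included, and the job is handed in when it is done.

```bash
mkdir -p pics
python3 - <<'E'
from cell import manip, imaging
import cv2,numpy as np
for n in ("top","side"):
    im=imaging.snapshot(n); cv2.imwrite(f"pics/{n}0.png",im[...,::-1])
    m=imaging.camera_model(n); print(n,np.round(m["K"],1).tolist(),np.round(m["T"],3).tolist(),[k for k in m if k not in"KT"])
s=manip.state(); print(s["ee_pos"],s["orientation"],s["finger_gap"],s["time"],manip.nose_length)
E
```

```text
top [[434.4, 0.0, 321.7], [0.0, 434.4, 234.2], [0.0, 0.0, 1.0]] [[-0.013, 0.998, -0.061, 0.379], [-1.0, -0.012, 0.016, -0.185], [0.016, 0.061, 0.998, 0.964], [0.0, 0.0, 0.0, 1.0]] []
side [[501.7, 0.0, 311.4], [0.0, 501.7, 246.6], [0.0, 0.0, 1.0]] [[0.991, 0.056, -0.12, 0.334], [-0.131, 0.558, -0.819, -1.106], [0.021, 0.828, 0.561, 0.708], [0.0, 0.0, 0.0, 1.0]] []
[ 0.12415775 -0.50972226  0.2079191 ] [-6.55813299e-04  9.92881126e-01  1.19107681e-01  6.89739854e-06] 0.08515483609999083 0.1 0.008
```

View pics/top0.png

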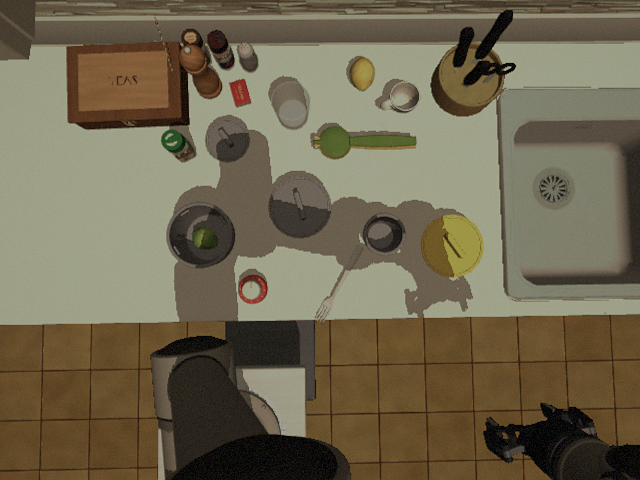

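View pics/side0.png

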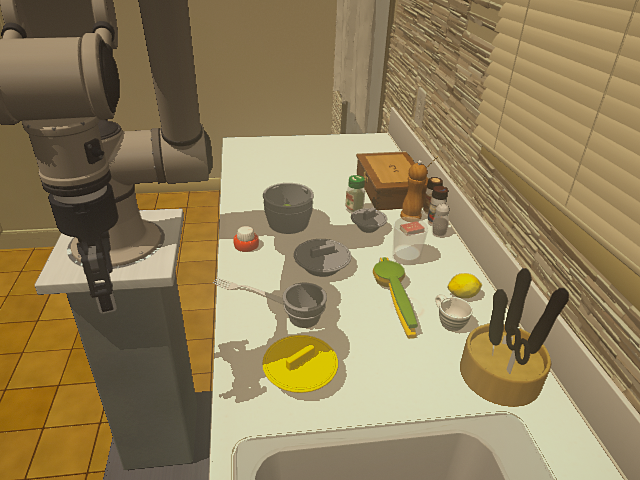

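The top view shows the larger grey lid at about (300,204), with its bar running from (296,190) to (303,220). The tub with the lime is at (201,236), the small lid at (228,138) and the yellow decoy at (452,246). I'll enlarge the lid and tub to measure them.

```bash
cat > h.py <<'E'
import numpy as np,cv2
from cell import imaging
def ray(n,u,v):
    m=imaging.camera_model(n);K=np.array(m["K"]);T=np.array(m["T"])
    d=np.linalg.inv(K)@[u,v,1]; return T[:3,3],T[:3,:3]@[d[0],-d[1],-d[2]]
def at(n,u,v,z):
    o,d=ray(n,u,v); return o+d*(z-o[2])/d[2]
def proj(n,p):
    m=imaging.camera_model(n);K=np.array(m["K"]);T=np.array(m["T"])
    c=T[:3,:3].T@(np.array(p)-T[:3,3]); q=K@[c[0],-c[1],-c[2]]; return q[:2]/q[2]
E
python3 - <<'E'
import cv2,numpy as np
a=cv2.imread("pics/top0.png")[160:280,150:340]
a=cv2.convertScaleAbs(a,alpha=1.6,beta=20)
cv2.imwrite("pics/c1.png",cv2.resize(a,None,fx=4,fy=4,interpolation=cv2.INTER_CUBIC))
b=cv2.imread("pics/side0.png")[170:290,240:370]
b=cv2.convertScaleAbs(b,alpha=1.6,beta=20)
cv2.imwrite("pics/c2.png",cv2.resize(b,None,fx=4,fy=4,interpolation=cv2.INTER_CUBIC))
E
```

```text
(no output)
```

View pics/c1.png

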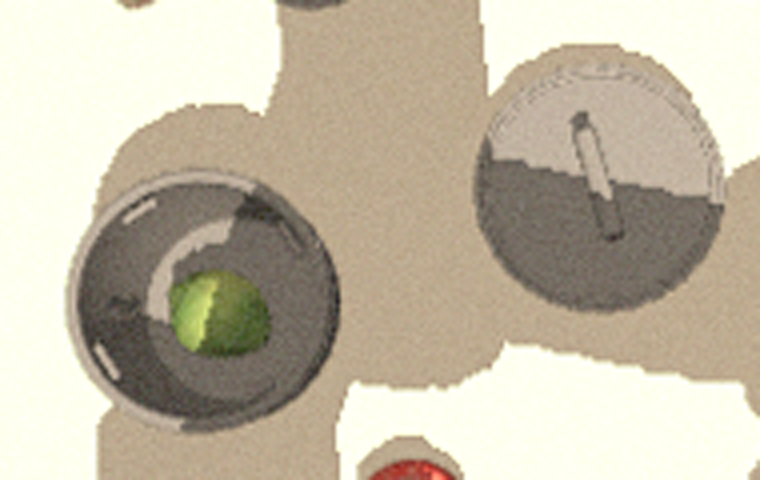

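View pics/c2.png

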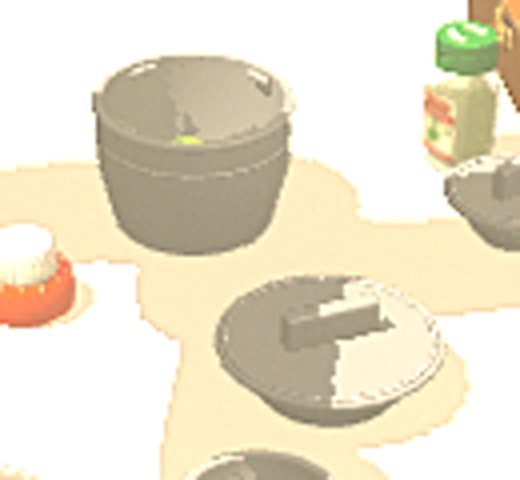

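Run:
```python
from h import *
P=lambda *a:print(*[np.round(x,4) for x in a])
P(at("top",299.6,206.8,.0345),at("top",299.3,204.2,.0565),at("side",240+329/4,170+348/4,.0345))
a=at("top",150+582/4,160+120/4,.0565);b=at("top",150+611/4,160+236/4,.0565)
P(a,b,(a+b)/2,np.linalg.norm(a-b),np.degrees(np.arctan2(*(a-b)[1::-1])))
P(at("top",200.8,235.1,.09),at("side",288.2,195.3,.09))
P(at("side",240+311/4,170+323/4,.0565),at("side",240+379/4,170+302/4,.0565),)
from scipy.spatial.transform import Rotation as R
from cell import manip
q=manip.state()["orientation"];P(R.from_quat(np.r_[q[1:],q[0]]).as_matrix())
```

```text
[ 0.4956 -0.1531  0.0345] [ 0.4983 -0.1533  0.0565] [ 0.4978 -0.1671  0.0345]
[ 0.5285 -0.1456  0.0565] [ 0.4671 -0.1602  0.0565] [ 0.4978 -0.1529  0.0565] 0.0631 13.3635
[0.4338 0.0437 0.09  ] [0.4377 0.0373 0.09  ]
[ 0.4858 -0.1722  0.0565] [ 0.5283 -0.1549  0.0565]
[[ 9.716e-01  2.365e-01 -1.000e-04]
 [ 2.365e-01 -9.716e-01  1.300e-03]
 [ 2.000e-04 -1.300e-03 -1.000e+00]]
```

```bash
R='[0.97,-0.56,0,0,0,0]'; python3 -m inch '[[0.97,-0.56,0,0,0,0],[0.97,-0.56,0,0,0,0],[0.97,-0.56,0,0,0,0],[0.97,-0.56,0,0,0,0],[0.97,-0.56,0,0,0,0],[0.97,-0.56,0,0,0,0],[0.97,-0.56,0,0,0,0],[0.97,-0.56,0,0,0,0]]' 0
python3 -m inch '[[0.97,-0.56,0,0,0,0],[0.97,-0.56,0,0,0,0],[0.97,-0.56,0,0,0,0],[0.97,-0.56,0,0,0,0],[0.97,-0.56,0,0,0,0],[0.97,-0.56,0,0,0,0],[0.97,-0.56,0,0,0,0],[0.97,-0.56,0,0,0,0]]'
python3 -m inch '[[0.97,-0.56,0.3,0,0,0],[0.97,-0.56,0.6,0,0,0],[0.97,-0.56,0.6,0,0,0],[0.97,-0.56,0.6,0,0,0],[0.97,-0.56,0.6,0,0,0],[0.97,-0.56,0.6,0,0,0],[0.97,-0.56,0.3,0,0,0],[0,0,0,0,0,0]]'
python3 - <<'E'
from h import *; from cell import manip
s=manip.state();print(s)
im=imaging.snapshot("side")[150:300,200:400,::-1]
cv2.imwrite("pics/d1.png",cv2.resize(im,None,fx=4,fy=4,interpolation=cv2.INTER_CUBIC))
E
```

```text
time: 1.1
ee_pos: [0.255, -0.3844, 0.2086]
orientation: [0.0, 0.993, 0.12, 0.0]
contact_force: [0.2, -1.0, 0.4]
finger_gap: 0.0855
grasp_force: 0.0
time: 2.1
ee_pos: [0.3841, -0.2605, 0.2086]
orientation: [-0.0, 0.993, 0.12, 0.0]
contact_force: [0.2, -0.1, -0.2]
finger_gap: 0.0856
grasp_force: 0.0
time: 3.1
ee_pos: [0.497, -0.1519, 0.1361]
orientation: [-0.0, 0.993, 0.121, -0.0]
contact_force: [0.1, 0.2, 0.4]
finger_gap: 0.0851
grasp_force: 0.0
{'time': 3.1, 'joints': array([-4.44362756e-01,  4.03555694e-01,  1.64562831e+00,  1.90708396e-04,
        1.09343768e+00,  8.84447379e-01]), 'qvel': array([-0.03607625, -0.01804429,  0.00522218, -0.01403926,  0.00734901,
       -0.02212204]), 'effort': array([  0.7200646 , -43.51089835, -22.44418144,   0.15044597,
        -0.10899736,   0.2250788 ]), 'ee_pos': array([ 0.49696233, -0.15193356,  0.1361093 ]), 'orientation': array([-3.47130397e-04,  9.92694418e-01,  1.20654554e-01, -3.89094114e-04]), 'contact_force': array([0.05250865, 0.23545651, 0.41142068]), 'ft_torque': array([-0.06203902,  0.03181135, -0.00376406]), 'grasp_force': 0.0, 'finger_gap': 0.08507626061576311}
```

View pics/d1.png

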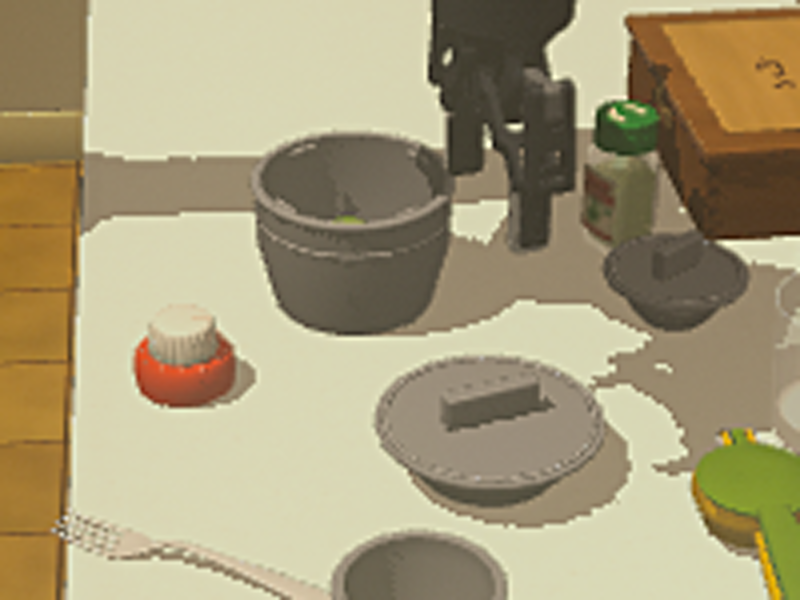

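The gripper is above the lid. In the side view the fingertips are at about (316,193) and (333,211), and the bar's top centre is at about (322.5,246.5). I'll check both against the projection.

Run:
```python
from h import *
y=np.array([.237,-.9716,0])
p=np.array([.497,-.152,.1361])
for dz in(-.008,.005):
  print([proj("side",p+s*.0475*y+[0,0,dz]).round(1) for s in(-1,1)])
for q in((.4978,-.153,.0565),(.4978,-.160,.0565),(.496,-.153,.0345)):print(proj("side",q).round(1))
for v in (246.5,247.5): print(at("side",322.5,v,.0565).round(4))
```

```text
[array([314.5, 209.1]), array([330.6, 229.8])]
[array([314.7, 204.2]), array([330.8, 224.7])]
[321.7 245.8]
[322.1 247.5]
[320.6 253.6]
[ 0.4993 -0.1561  0.0565]
[ 0.4986 -0.1602  0.0565]
```

Run:
```python
from h import *; from cell import manip
print(manip.state()["ee_pos"])
im=imaging.snapshot("top")[120:280,160:373,::-1]
a=cv2.resize(cv2.convertScaleAbs(im,alpha=1.6,beta=20),(400,300))
b=cv2.resize(imaging.snapshot("side")[150:300,200:400,::-1],(400,300))
cv2.imwrite("pics/e1.png",np.hstack([a,b]))
p=np.array([.497,-.152,.1361]);y=np.array([.237,-.9716,0])
print([((proj("top",p+s*.0475*y)-[160,120])*1.876).round() for s in(-1,1)])
```

```text
[ 0.49662843 -0.15279171  0.13642946]
[array([212., 161.]), array([302., 138.])]
```

View pics/e1.png

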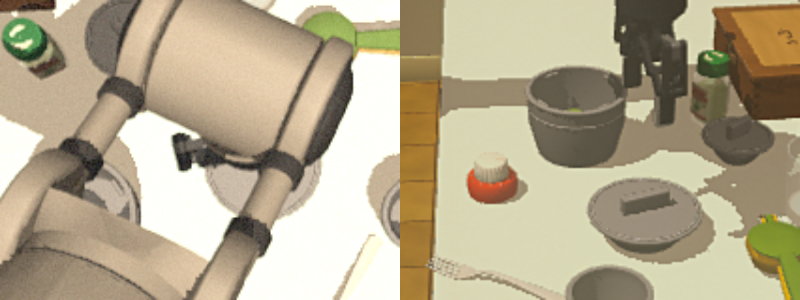

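The left finger shows in the top view at about (183,152) in the crop, which is left of where I predicted it. I'll check the reported tool pose against the start pictures, where the gripper was in clear view.

Run:
```python
from h import *
y=np.array([.237,-.9716,0])
p=np.array([.1242,-.5097,.208])
for n in("top","side"):
  for dz in(-.008,.005,.065):
    print(n,dz,[proj(n,p+s*.0475*y+[0,0,dz]).round(1) for s in(-1,0,1)])
a=cv2.imread("pics/top0.png")[390:480,470:640];b=cv2.imread("pics/side0.png")[180:330,20:160]
a=cv2.resize(cv2.convertScaleAbs(a,alpha=2.5,beta=10),None,fx=2.5,fy=2.5);b=cv2.resize(cv2.convertScaleAbs(b,alpha=2.5,beta=10),None,fx=2.5,fy=2.5)
c=np.zeros((375,775,3),np.uint8);c[:225,:425]=a;c[:,425:]=b;cv2.imwrite("pics/f1.png",c)
```

```text
top -0.008 [array([478.3, 413.1]), array([504.6, 406. ]), array([530.8, 398.8])]
top 0.005 [array([481.2, 415.8]), array([507.9, 408.5]), array([534.5, 401.3])]
top 0.065 [array([495.9, 429.5]), array([524.9, 421.6]), array([553.9, 413.6])]
side -0.008 [array([110.8, 294.1]), array([112.6, 313.2]), array([114.5, 334.4])]
side 0.005 [array([109.1, 287.6]), array([110.8, 306.6]), array([112.7, 327.6])]
side 0.065 [array([100.8, 255.9]), array([102.2, 274.2]), array([103.7, 294.5])]
```

View pics/f1.png

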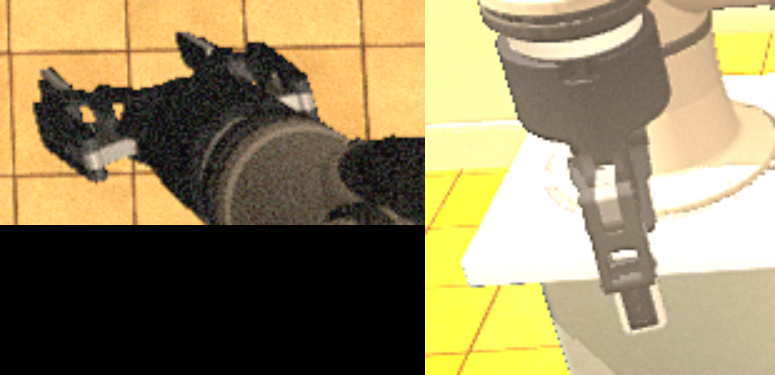

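The start pictures show no sideways offset, but the fingertips look higher than the nominal figure. I'll go down with the force in view and check from the side.

```bash
python3 -m inch '[[0,0.1,0.9,0,0,0],[0,0,0.9,0,0,0],[0,0,0.9,0,0,0],[0,0,0.9,0,0,0],[0,0,0.5,0,0,0],[0,0,0.3,0,0,0],[0,0,0,0,0,0]]' 0
python3 - <<'E'
from h import *
im=imaging.snapshot("side")[150:300,200:400,::-1]
cv2.imwrite("pics/g1.png",cv2.resize(cv2.convertScaleAbs(im,alpha=1.6,beta=10),None,fx=4,fy=4,interpolation=cv2.INTER_CUBIC))
E
```

```text
time: 4.12
ee_pos: [0.4972, -0.1564, 0.0486]
orientation: [0.0, 0.993, 0.119, -0.0]
contact_force: [1.2, -0.2, 0.9]
finger_gap: 0.0854
grasp_force: 0.0
```

View pics/g1.png

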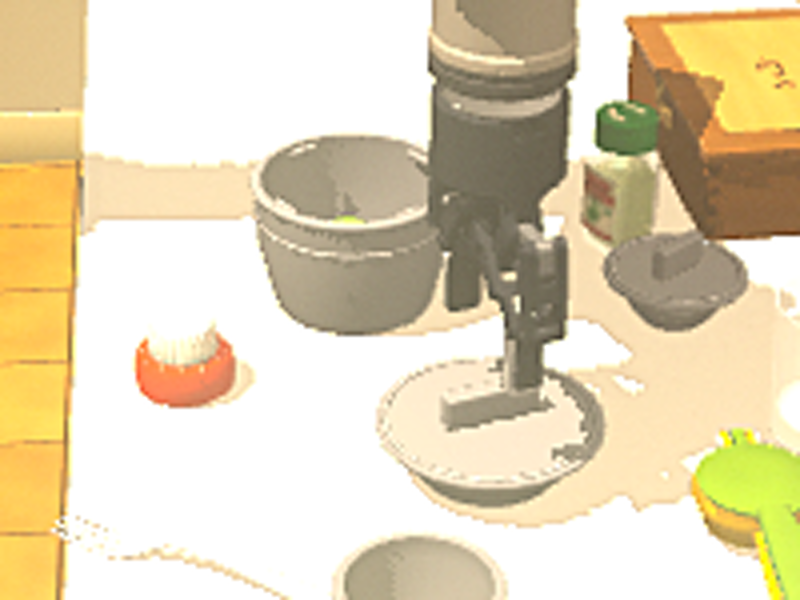

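The near fingertip is at about (331,247) and the far one at (315,227), with the bar centre at (322.5,247). The tips are still above the bar top, so I'll part-close the fingers and creep down, watching the force.

```bash
python3 -m inch '[[0,0,0,0,0,0],[0,0,0,0,0,0],[0,0,0,0,0,0],[0,0,0,0,0,0]]' 0.55
python3 -m inch '[[0,0,0.2,0,0,0],[0,0,0,0,0,0]]'
python3 - <<'E'
from h import *
b=imaging.snapshot("side")[190:270,280:380,::-1]
a=imaging.snapshot("top")[130:250,200:350,::-1]
f=lambda i:cv2.resize(cv2.convertScaleAbs(i,alpha=1.6,beta=10),(400,320),interpolation=cv2.INTER_CUBIC)
cv2.imwrite("pics/h1.png",np.hstack([f(a),f(b)]))
y=np.array([.237,-.9716,0])
for z in(.04,.05,.07,.08):print([proj("side",np.array([.4972,-.1564,z])+s*.025*y).round(1) for s in(-1,1)])
E
```

```text
time: 4.68
ee_pos: [0.4973, -0.1562, 0.0486]
orientation: [0.0, 0.993, 0.119, 0.0]
contact_force: [1.3, -0.3, -0.2]
finger_gap: 0.0387
grasp_force: 0.0
time: 4.92
ee_pos: [0.497, -0.1561, 0.0441]
orientation: [-0.0, 0.993, 0.119, -0.0]
contact_force: [0.7, 0.6, -0.2]
finger_gap: 0.0384
grasp_force: 0.0
[array([317.4, 246.8]), array([325.5, 258.3])]
[array([317.6, 243.3]), array([325.7, 254.7])]
[array([317.8, 236.2]), array([326. , 247.5])]
[array([317.9, 232.6]), array([326.2, 243.9])]
```

View pics/h1.png

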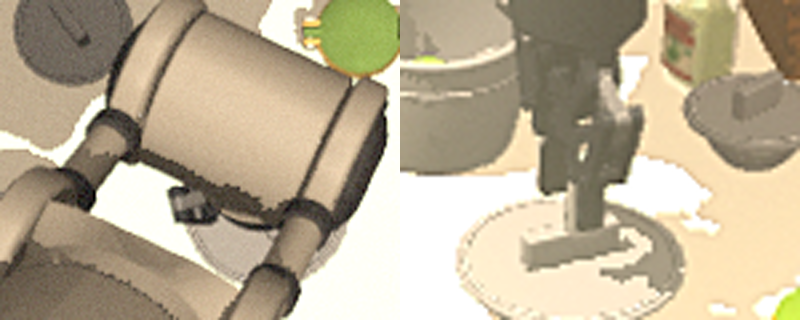

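The tips stand at about z=0.068, with the TCP reading 0.044. That is consistent with both cameras at the start and now, and there is no sideways offset. I'll keep going down in small steps, guarded by force.

```bash
python3 -m inch '[[0,0,0.2,0,0,0],[0,0,0,0,0,0]]' | grep -E "ee_pos|contact"
python3 -m inch '[[0,0,0.2,0,0,0],[0,0,0,0,0,0]]'| grep -E "ee_pos|contact"
python3 - <<'E'
from h import *
b=imaging.snapshot("side")[190:270,280:380,::-1]
f=lambda i:cv2.resize(cv2.convertScaleAbs(i,alpha=1.6,beta=10),(800,600),interpolation=cv2.INTER_CUBIC)
cv2.imwrite("pics/i1.png",f(b))
E
```

```text
ee_pos: [0.497, -0.1561, 0.0401]
contact_force: [0.6, 0.3, 0.1]
ee_pos: [0.4971, -0.1561, 0.0361]
contact_force: [0.3, -0.1, 0.8]
```

View pics/i1.png

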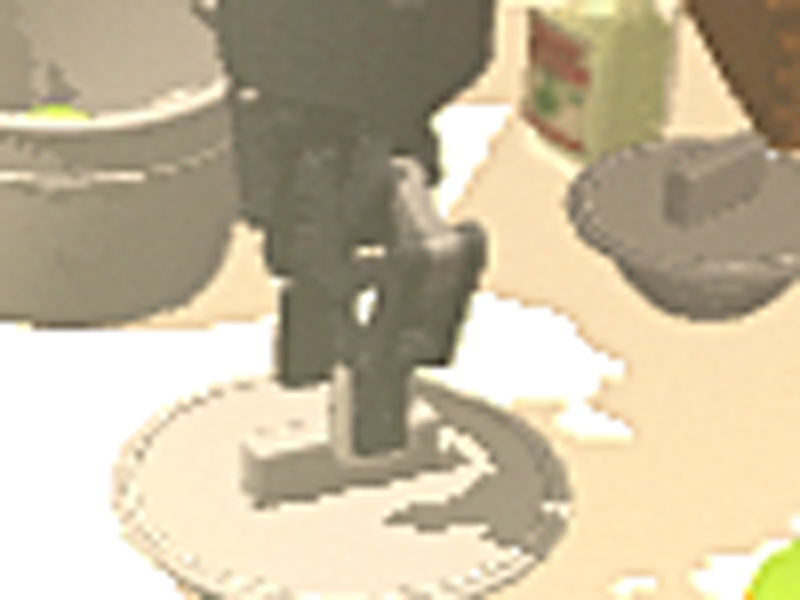

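The near finger now stands in front of the bar's face with its tip at pixel (327,251), about z=0.06. The tip pair is centred on the bar. I'll lower about 14 mm more, with force checks, then grip.

```bash
python3 -m inch '[[0,0,0.2,0,0,0],[0,0,0.1,0,0,0],[0,0,0,0,0,0]]' | grep -E "ee_pos|contact"
python3 -m inch '[[0,0,0.2,0,0,0],[0,0,0.2,0,0,0],[0,0,0,0,0,0]]'| grep -E "ee_pos|contact"
python3 -m inch '[[0,0,0,0,0,0],[0,0,0,0,0,0],[0,0,0,0,0,0],[0,0,0,0,0,0],[0,0,0,0,0,0]]' 1
```

```text
ee_pos: [0.4971, -0.1562, 0.0303]
contact_force: [0.1, -0.6, 0.6]
ee_pos: [0.497, -0.1561, 0.022]
contact_force: [1.1, -0.4, -0.1]
time: 6.95
ee_pos: [0.4975, -0.1563, 0.0227]
orientation: [0.0, 0.993, 0.119, 0.0]
contact_force: [-0.3, 0.4, 3.4]
finger_gap: 0.0099
grasp_force: 61.2
```

It is gripped: gap 9.9 mm at 61 N. Next I lift.

```bash
python3 -m inch '[[0,0,-0.3,0,0,0],[0,0,-0.8,0,0,0],[0,0,-1,0,0,0],[0,0,-1,0,0,0],[0,0,-1,0,0,0],[0,0,-1,0,0,0],[0,0,-1,0,0,0],[0,0,-0.8,0,0,0]]' 1
python3 -m inch '[[-0.06,-0.5,0,0,0,0],[-0.06,-0.9,0,0,0,0],[-0.06,-0.9,0,0,0,0],[-0.06,-0.9,0,0,0,0],[-0.06,-0.9,0,0,0,0],[-0.06,-0.9,0,0,0,0]]' |grep -E "gap|ee_pos|grasp|cont"
python3 -m inch '[[-0.06,-0.9,0,0,0,0],[-0.06,-0.9,0,0,0,0],[-0.06,-0.9,0,0,0,0],[-0.06,-0.9,0,0,0,0],[-0.06,-0.9,0,0,0,0],[-0.06,-0.8,0,0,0,0],[0,0,0,0,0,0],[0,0,0,0,0,0]]'
python3 - <<'E'
from h import *
for n in("top","side"):cv2.imwrite(f"pics/{n}9.png",imaging.snapshot(n)[...,::-1])
a,b=cv2.imread("pics/side0.png"),cv2.imread("pics/side9.png")
print(np.abs(a[185:240,262:315].astype(int)-b[185:240,262:315]).mean((1,2)).round()[::4])
# lid disc in side: print grey-row profile through the column of the expected disc centre
c=proj("side",[.434,.044,.16]);print(c)
E
```

```text
time: 7.95
ee_pos: [0.4972, -0.1562, 0.1614]
orientation: [0.0, 0.993, 0.119, 0.0]
contact_force: [0.2, 0.0, -1.6]
finger_gap: 0.01
grasp_force: 60.8
ee_pos: [0.4662, -0.0595, 0.1605]
contact_force: [-0.4, 0.5, -1.2]
finger_gap: 0.0103
grasp_force: 60.8
time: 9.7
ee_pos: [0.4348, 0.0404, 0.1605]
orientation: [0.0, 0.993, 0.119, 0.0]
contact_force: [0.3, 0.1, -0.5]
finger_gap: 0.01
grasp_force: 60.7
[41. 27. 19. 20. 18. 28.  9. 21. 14. 15. 17. 20. 44. 55.]
[286.37284586 169.45897743]
```

The lid is held above the tub. I'll lower it to just above the laid-on height and then press gently.

```bash
python3 -m inch '[[0,0,0.5,0,0,0],[0,0,0.5,0,0,0],[0,0,0.5,0,0,0],[0,0,0.5,0,0,0],[0,0,0.4,0,0,0],[0,0,0.4,0,0,0],[0,0,0,0,0,0]]' | grep -E "gap|ee_pos|cont"
python3 -m inch '[[0,0,0.1,0,0,0],[0,0,0.1,0,0,0],[0,0,0,0,0,0]]' | grep -E "gap|ee_pos|cont"
```

```text
ee_pos: [0.4342, 0.0406, 0.1039]
contact_force: [0.5, -0.9, -0.4]
finger_gap: 0.0106
ee_pos: [0.4345, 0.0406, 0.1005]
contact_force: [0.3, -0.6, -0.2]
finger_gap: 0.0101
```

```bash
python3 -m inch '[[0,0,0.1,0,0,0],[0,0,0.1,0,0,0],[0,0,0,0,0,0]]' | grep -E "gap|ee_pos|cont"
python3 -m inch '[[0,0,0.1,0,0,0],[0,0,0,0,0,0]]' | grep -E "gap|ee_pos|cont"
python3 -m inch '[[0,0,0.1,0,0,0],[0,0,0,0,0,0]]' | grep -E "gap|ee_pos|cont"
```

```text
ee_pos: [0.4348, 0.0407, 0.0965]
contact_force: [-0.0, 2.1, 1.0]
finger_gap: 0.0102
ee_pos: [0.4348, 0.0407, 0.0945]
contact_force: [1.7, 4.3, 2.4]
finger_gap: 0.0098
ee_pos: [0.4346, 0.0406, 0.0924]
contact_force: [0.1, 3.2, 2.4]
finger_gap: 0.0101
```

A sideways force of 3–4 N in +y shows the lid sits slightly too far toward −y. I'll shift it 3 mm in +y before pressing.

```bash
python3 -m inch '[[0.04,-0.15,0,0,0,0],[0,0,0,0,0,0]]' | grep -E "gap|ee_pos|cont"
python3 -m inch '[[0,0,0.1,0,0,0],[0,0,0,0,0,0]]' | grep -E "gap|ee_pos|cont"
python3 -m inch '[[0,0,0.1,0,0,0],[0,0,0,0,0,0]]' | grep -E "gap|ee_pos|cont"
```

```text
ee_pos: [0.4344, 0.0437, 0.0923]
contact_force: [0.9, 1.5, 0.4]
finger_gap: 0.0101
ee_pos: [0.4346, 0.0435, 0.0903]
contact_force: [0.7, 1.2, 0.6]
finger_gap: 0.0106
ee_pos: [0.4344, 0.0436, 0.0882]
contact_force: [0.3, 1.7, -0.1]
finger_gap: 0.0105
```

```bash
python3 -m inch '[[0.01,-0.06,0.1,0,0,0],[0,0,0,0,0,0]]' | grep -E "gap|ee_pos|cont"
python3 -m inch '[[0,0,0.1,0,0,0],[0,0,0,0,0,0]]' | grep -E "gap|ee_pos|cont"
python3 -m inch '[[0,0,0.05,0,0,0],[0,0,0,0,0,0]]' | grep -E "gap|ee_pos|cont"
```

```text
ee_pos: [0.4342, 0.0448, 0.0861]
contact_force: [0.9, 0.9, -1.3]
finger_gap: 0.0101
ee_pos: [0.4338, 0.0448, 0.0838]
contact_force: [-0.6, -0.5, -6.0]
finger_gap: 0.0097
ee_pos: [0.4342, 0.0448, 0.0832]
contact_force: [0.7, 0.3, -7.1]
finger_gap: 0.0098
```

The lid is now being pulled down, so the catches are drawing it in. I'll keep going to a firm seat.

```bash
python3 -m inch '[[0,0,0.05,0,0,0],[0,0,0,0,0,0]]' | grep -E "gap|ee_pos|cont"
python3 -m inch '[[0,0,0.05,0,0,0],[0,0,0,0,0,0]]' | grep -E "gap|ee_pos|cont"
python3 -m inch '[[0,0,0.05,0,0,0],[0,0,0,0,0,0]]' | grep -E "gap|ee_pos|cont"
```

```text
ee_pos: [0.4346, 0.0449, 0.0825]
contact_force: [0.0, 0.8, -3.5]
finger_gap: 0.0099
ee_pos: [0.4348, 0.0449, 0.0822]
contact_force: [-2.8, 0.8, 5.5]
finger_gap: 0.01
ee_pos: [0.4349, 0.0449, 0.0822]
contact_force: [-5.5, 1.6, 16.7]
finger_gap: 0.01
```

It stopped firmly at z=0.0822, against an expected seated height of 0.0823. I'll release, go up and check numerically.

```bash
python3 -m inch '[[0,0,-0.04,0,0,0],[0,0,0,0,0,0]]' | grep -E "gap|ee_pos|cont"
python3 -m inch '[[0,0,0,0,0,0],[0,0,0,0,0,0],[0,0,0,0,0,0],[0,0,0,0,0,0],[0,0,0,0,0,0]]' 0.55 | grep -E "gap|ee_pos|cont|grasp"
python3 -m inch '[[0,0,-0.4,0,0,0],[0,0,-1,0,0,0],[0,0,-1,0,0,0],[0,0,-1,0,0,0],[0,0,-1,0,0,0],[0,0,-1,0,0,0],[0,0,-0.6,0,0,0],[0,0,0,0,0,0]]'
python3 - <<'E'
from h import *
b=imaging.snapshot("side")[...,::-1];cv2.imwrite("pics/side10.png",b)
a=cv2.imread("pics/side0.png").astype(int)
# vertical brightness profile down the tub's centre column: lid disc edge and tub foot
for col in(270,288,305): print(col,[ (r,int(b[r,col].mean()),int(a[r,col].mean())) for r in range(168,240,4)])
for z in(.116,.094,.09,0): print(z,[proj("side",[.434+.068*np.cos(t),.043+.068*np.sin(t),z]).round().tolist() for t in np.arange(4)*np.pi/2])
E
```

```text
ee_pos: [0.4349, 0.0449, 0.0822]
contact_force: [-3.2, 1.4, 9.2]
finger_gap: 0.0103
ee_pos: [0.4346, 0.0448, 0.0812]
contact_force: [0.0, 0.4, 0.3]
finger_gap: 0.0385
grasp_force: 0.0
time: 16.05
ee_pos: [0.4349, 0.0448, 0.202]
orientation: [0.0, 0.993, 0.119, 0.001]
contact_force: [0.1, -0.4, -0.6]
finger_gap: 0.0388
grasp_force: 0.0
270 [(168, 203, 203), (172, 203, 203), (176, 214, 204), (180, 132, 204), (184, 140, 207), (188, 141, 86), (192, 141, 88), (196, 141, 87), (200, 153, 95), (204, 85, 80), (208, 103, 79), (212, 100, 79), (216, 100, 78), (220, 97, 77), (224, 90, 74), (228, 207, 133), (232, 203, 132), (236, 205, 208)]
288 [(168, 203, 204), (172, 141, 204), (176, 132, 203), (180, 138, 204), (184, 128, 95), (188, 88, 97), (192, 86, 98), (196, 141, 102), (200, 141, 106), (204, 151, 110), (208, 82, 78), (212, 91, 82), (216, 89, 79), (220, 90, 80), (224, 88, 79), (228, 87, 79), (232, 83, 74), (236, 205, 133)]
305 [(168, 205, 203), (172, 132, 203), (176, 132, 204), (180, 132, 203), (184, 120, 208), (188, 141, 105), (192, 140, 76), (196, 140, 108), (200, 147, 109), (204, 88, 88), (208, 87, 85), (212, 86, 82), (216, 86, 84), (220, 86, 81), (224, 84, 77), (228, 98, 94), (232, 134, 133), (236, 205, 134)]
0.116 [[313.0, 184.0], [284.0, 174.0], [260.0, 186.0], [289.0, 198.0]]
0.094 [[313.0, 192.0], [284.0, 181.0], [260.0, 194.0], [289.0, 206.0]]
0.09 [[313.0, 193.0], [284.0, 182.0], [260.0, 195.0], [289.0, 207.0]]
0 [[312.0, 223.0], [285.0, 211.0], [261.0, 225.0], [289.0, 238.0]]
```

The side picture agrees. The disc's front edge is at row 206 in column 288, which is the row a shut lid should give. It is level left and right, and the tub's foot has not moved. The robot is clear, so I'm handing in.

```bash
python3 -c "
from cell import workorder; print(workorder.close_job())"
```

```text
the job is handed in; nothing more can be done
None
```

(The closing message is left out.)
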